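# Fit the whisk to the milk frother

## Task

At the coffee bar, get the milk frother ready: turn the orange guard knob on the frother base counter-clockwise until it clicks past its detent and the orange guard stands fully open. Then take the wire whisk (red grip) out of the wooden rack, set its splined foot into the drive socket, rotate it until the splines mesh, slide it fully home until its collar is flush with the socket, and finish while still holding it pressed down there against the socket's spring. Leave everything else where it stands.

Things in the scene. Friction and masses are not known exactly. Their poses are not given: they have to be found in the camera images.
- guard (a joint): Angle of the frother's guard knob, rad. 0 = closed: the orange blade covers the drive socket. It grows counter-clockwise seen from above, to a stop at 1.2 = fully open. A sprung detent resists (about 0.12 N m at first, less and less) up to the middle at 0.6; past that the knob snaps on to 1.2 by itself and stays.
- knob_grip (a point): Orange bar knob of the guard, on the frother: bar 40 mm long along this point's y axis, 14 mm thick along x, 30 mm tall. The point is on the vertical turning axis, 112 mm above the table; the bar's top is 13 mm above it, its foot 17 mm below, the guard blade's top 22 mm below. It turns with the knob.
- guard_blade (a point): Centre of the 66 mm disc at the end of the orange guard blade (top face, 90 mm above the table; blade 3 mm thick). It lies 90 mm from the knob's axis along the knob's -y, turns with the knob, and lies over the socket when closed.
- frother: Black frother base, 170 (x) x 200 (y) x 50 mm, fixed to the counter. Origin: centre of its underside. The socket's centre is at y = -45 mm, the knob's axis at y = +45 mm in its frame.
- socket (a point): Drive socket: steel insert 39 mm square in a 64 mm round collar on the frother. Point: centre of the mouth, level with the insert's top, 85 mm above the table. Round bore (18 mm) with four grooves 8.5 mm wide, to 13.7 mm from the centre, along this point's x and y (any quarter turn fits). The insert turns only stiffly (0.5 N m) and starts at any angle. Sprung seat 20 mm below the mouth.
- seat (a joint): Travel of the spring seat inside the drive socket, m. 0 = free (up), 0.008 = pressed by the whisk's foot with its collar flush. The spring takes about 4 N at first and 10.5 N when flush, and pushes the whisk up again if it is let go.
- whisk_grip (a point): Wire whisk with red grip, about 110 g, upright in one of the rack's three holes. The point is the centre of the red grip: a flat bar 28 mm along x, 12 mm thick along y, 34 mm tall along z (the whisk's axes, z up). Wire loops 38 mm across end 24 mm below this point. The underside of the white collar is 78 mm below it.
- whisk_collar (a point): Underside centre of the whisk's white collar (38 mm across, 5 mm thick); it lies flush on the socket when home (in the rack, on its top). Below it four splines along x and y, 6 mm wide, 25.5 mm across, down to 16 mm (tapered tips to 18 mm), round a 15.6 mm hub whose tapered tip ends 28 mm below: the hub enters the socket 10 mm at any angle before the splines must mesh.
- rack: Fixed wooden rack block 70 (x) x 270 (y) x 36 mm high, with three 30 mm holes 31 mm deep, 90 mm apart along its y axis, the middle one at the centre. Origin: centre of its underside.
- disc_grip (a point): Attachment with a black grip and a white disc, in the rack. Same height and splined foot as the whisk, leave it in the rack. Point: centre of its grip.
- paddle_grip (a point): Attachment with a blue grip and a flat white paddle, in the rack. Same height and splined foot as the whisk, leave it in the rack. Point: centre of its grip.
- mug_mid (a point): White mug, 70 mm across, 85 mm tall, bystander. Point: centre, half-way up.
- jar_mid (a point): Glass sugar jar with steel lid, 70 mm across, 110 mm tall, bystander. Point: half-way up.
- canister_mid (a point): Open steel canister, 100 mm across, 150 mm tall, bystander. Point: half-way up.
- glass_mid (a point): Drinking glass, 64 mm across, 120 mm tall, bystander. Point: half-way up.
Not all that is in view belongs to the job. Leave any purple look-alike of the part that bears whisk_grip alone.

How it is judged:
On the way, in this order (a step that is already met when the one before it is completed fails the run):
1. the guard knob is turned past its detent and the guard stands open (value of joint guard above 1.05 rad), for 0.2 s.
2. the whisk is lifted out of the rack (z of whisk_grip in the frame of rack above 0.15 m), for 0.1 s.
3. the splines are meshed in the socket (past the hub's free 10 mm) (horizontal distance between whisk_grip and socket below 0.012 m and z of whisk_grip in the frame of socket below 0.088 m), for 0.1 s.
At the end, for the whole second after the job is handed in: Guard open (above 1.05 rad); whisk upright (within 0.08 rad) in the drive socket with its splines meshed, its collar within 2.5 mm of flush and the sprung seat pressed more than 5.5 mm, with the fingers still holding it (more than 3 N); it stays so for the last second (value of joint guard above 1.05 rad and value of joint seat above 0.0055 m and z of whisk_grip in the frame of socket below 0.0805 m and horizontal distance between whisk_grip and socket below 0.008 m and angle between whisk_grip's own z axis and vertical below 0.08 rad and contact force between the fingers and whisk above 3 N); the arm keeps its last pose, push and grip.
It fails at once if another attachment is displaced by more than 40 mm (distance of any of disc_grip, paddle_grip from where it was at the start of the episode above 0.04 m).
It fails at once if the mug, jar, canister or glass is displaced by more than 40 mm (distance of any of mug_mid, jar_mid, canister_mid, glass_mid from where it was at the start of the episode above 0.04 m).
It also fails if it takes over 51 s, if anything falls off the work surface, if the arm or the gripper's body presses on something with over 40 N, if the wrist force passes 120 N, or if a joint passes its speed limit or range.

## Robot

A 6-joint arm with a two-finger parallel gripper is mounted at the origin on the work surface. World frame = base frame: x ahead of the robot, y to its left, z up, the work surface at z = 0. Lengths are in m, angles in rad, forces in N, time in s.
With the tool pointing down it reaches from about 0.325 to 0.775 m from the base axis. Payload 5.5 kg.
Tool frame: the origin (TCP) lies at the very end of the fingers, on their centre line; the grasp point (between the pads) lies robot.grip_point_offset behind it (robot.grip_point_offset is the distance from the TCP to the grasp point, in m); z points along the fingers, y is the direction in which the jaws open and shut (so a half turn about z gives the same grasp; the last joint's range is limited). The gripper opens to 85 mm and grips with 20 to 120 N. Pads are 22 mm wide; open, the fingers measure 114 mm over their backs; the gripper's body (76 mm by 85 mm) begins 54 mm behind the grasp point. The pads swing forward as they close: fully open they stand 13 mm farther back than shut.
Start: joints at [1.245, 0.091, 1.231, -0, 1.82, -0.057], TCP at [0.159, 0.578, 0.231] pointing down, gripper open.
Joint ranges: [-2.87, 2.87], [-0.86, 2.18], [0.17, 2.46], [-1.51, 4.65], [0.06, 2.69], [-2.65, 2.65]. Speed limits (rad/s): [2.57, 2.57, 3.01, 3.14, 3.14, 3.14].

## Interface

Orientations are given as a unit quaternion [w, x, y, z].
In Python, from plant import robot, read_camera gives the robot as it stands.
- The arm moves only by the tool servo_tool, never from a script. Its argument "series" is one flat list of numbers, 4 for each row, row after row: the shift along the tool's x, y, z in m, then the turn about the tool's z in rad. A call has 1 to 8 rows; each row shifts and turns the pose as measured when the row begins, along the tool's axes as they then stand; what a row does not reach is not made up. A row lasts 1/8 s, in which the tool goes at most 62.5 mm and 10.7 degrees, less where a joint would pass 70% of its speed; a pose out of reach is approached as far as the arm can. A call with a gripper value outside its range is refused whole. "hand" is the finger opening in m, from 0 to 0.0854, set as the call begins (left out, the last holds). The fingers move at their own pace and stop on an object; the grip force is fixed at half the most. Time passes only in rows, so rows that do not move let the fingers close. It gives the time, the measured TCP pose, the force and the opening at its end, in the units of the state.
- robot.observe(): the state, without advancing time (a new reading comes with each control period).
- read_camera(name): name is "side" or "top"; returns a dict with "img" (480x640x3 uint8, red, green, blue), "K" (3x3 intrinsics, pixels), "extrinsics" (4x4, takes a point from world to camera coordinates). Camera axes: x right, y down, z forward; pixel columns grow to the right and rows downward; lengths in m; the calibration is good to about 2 mm. A picture is of the moment at which its call begins. There is no depth.
- robot.close_job(): hands the job in, once; it reports no verdict.
The state is a dict: "clock": time; "joints": joint angles; "joint_velocities": joint speeds; "joint_efforts": joint torques, N m; "eef_pos": TCP position; "eef_rot": TCP orientation; "contact_force": force on the tool from outside, world axes, zero at the start; "moment": the same for the moment, N m; "opening": finger opening in m.
Only numpy, scipy, OpenCV 4.12 (cv2) and the standard library are available. Lean on these libraries where they do the work, as an engineer would, in place of code of your own. Each camera call takes 0.05 s, during which the arm holds its last target. There are 200 camera calls.

## Working session

There is one attempt and no reset: what is moved stays moved. The work goes in short steps, Python scripts to look and compute and a tool call to move; the robot and the scene stay as the last step left them, time stands still between calls to the robot, and variables do not carry over. Pictures are saved under pics/ and viewed, about 8 in all and at most 12, crops included, and the job is handed in when it is done.

Besides the shell and the picture viewer there is one more tool, called after "Emit:" by a JSON object that holds its "name" and its "arguments". servo_tool: Moves the arm, as the interface text tells. Its arguments: {"type":"object","properties":{"series":{"type":"array","items":{"type":"number"}},"hand":{"type":"number"}},"required":["series"]}

```bash
ls; mkdir -p pics; python3 - <<'E'
from plant import robot, read_camera
import cv2,numpy as np
for n in("side","top"):
    c=read_camera(n); cv2.imwrite(f"pics/{n}0.png",c["img"][:,:,::-1]); print(n,c["K"].tolist(),np.round(c["extrinsics"],4).tolist())
print(robot.observe(), robot.grip_point_offset)
E
```

```text
pics
side [[572.352129173787, 0.0, 328.3014128055134], [0.0, 572.352129173787, 243.97981361129598], [0.0, 0.0, 1.0]] [[-0.8648, -0.5021, -0.0079, 0.5446], [-0.3885, 0.679, -0.6229, 0.2759], [0.3181, -0.5357, -0.7822, 1.0651], [0.0, 0.0, 0.0, 1.0]]
top [[544.3067498438713, 0.0, 314.14397031859585], [0.0, 544.3067498438713, 233.61262267129692], [0.0, 0.0, 1.0]] [[0.0138, -0.9999, 0.0046, 0.0024], [-0.9841, -0.0145, -0.1771, 0.6366], [0.1772, -0.0021, -0.9842, 1.145], [0.0, 0.0, 0.0, 1.0]]
{'clock': 0.1, 'joints': array([ 1.24533698e+00,  9.17533854e-02,  1.23176808e+00,  2.71465956e-06,
        1.81983275e+00, -5.66915546e-02]), 'joint_velocities': array([ 1.28545366e-03, -1.65061153e-03, -2.02307204e-03,  8.23454947e-04,
       -1.49788314e-03,  9.49412663e-05]), 'joint_efforts': array([ 3.18794664e-03, -4.60216963e+01, -4.19216681e+01,  6.82980976e-05,
        1.06824012e-02, -9.97614620e-06]), 'eef_pos': array([0.15923678, 0.57820741, 0.23028056]), 'eef_rot': array([-1.68564695e-04,  1.33979403e-01,  9.90983725e-01, -8.64498669e-04]), 'contact_force': array([-0.10592905, -0.30837763, -0.77742543]), 'moment': array([-0.02774932,  0.01710015, -0.00860536]), 'opening': 0.08547671601001512} 0.0187
```

View pics/side0.png

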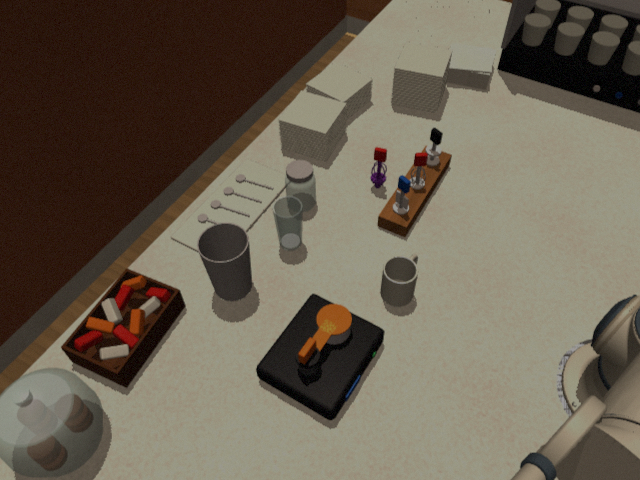

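View pics/top0.png

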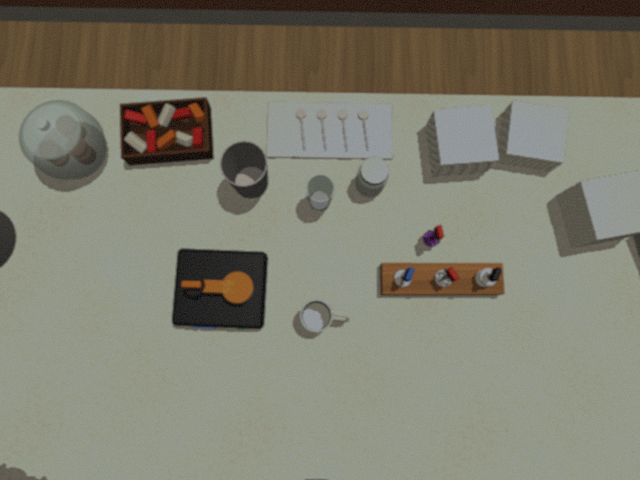

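Candidates for the whisk:
- Red grip in the rack's middle hole: top about (452,273), side (420,160). This fits the description.
- Purple whisk with a red grip outside the rack: top (439,232), side (380,155). This is the look-alike, so I leave it alone.
- Red items in the box: not whisks.

Next I measure and take one close crop.

```bash
cat > h.py <<'E'
import cv2,numpy as np
from plant import robot, read_camera
def cams(): return {n:read_camera(n) for n in("side","top")}
def ray(c,uv):
    E=c["extrinsics"];R=E[:3,:3];o=-R.T@E[:3,3]
    d=R.T@np.linalg.inv(c["K"])@np.array([uv[0],uv[1],1.]);return o,d/np.linalg.norm(d)
def plane(c,uv,z):
    o,d=ray(c,uv);return o+d*(z-o[2])/d[2]
def tri(cs,a,b):
    o1,d1=ray(cs["side"],a);o2,d2=ray(cs["top"],b)
    s=np.linalg.lstsq(np.c_[d1,-d2],o2-o1,rcond=None)[0]
    p,q=o1+s[0]*d1,o2+s[1]*d2;return (p+q)/2,np.linalg.norm(p-q)
def proj(c,p):
    q=c["K"]@(c["extrinsics"]@np.r_[p,1])[:3];return q[:2]/q[2]
def blobs(c,lo,hi,box,amin=8):
    x0,y0,x1,y1=box;hsv=cv2.cvtColor(c["img"],cv2.COLOR_RGB2HSV)
    m=cv2.inRange(hsv,np.array(lo),np.array(hi));k=np.zeros_like(m);k[y0:y1,x0:x1]=m[y0:y1,x0:x1]
    n,l,s,ce=cv2.connectedComponentsWithStats(k)
    return [(ce[i].round(1).tolist(),s[i].tolist(),cv2.minAreaRect(np.argwhere(l==i)[:,::-1].astype(np.float32))) for i in range(1,n) if s[i,4]>=amin]
def crop(c,box,f): 
    x0,y0,x1,y1=box;return cv2.resize(c["img"][y0:y1,x0:x1,::-1],None,fx=f,fy=f,interpolation=cv2.INTER_CUBIC)
E
python3 - <<'E'
from h import *
cs=cams()
a=[crop(cs["side"],(270,290,370,380),4),crop(cs["side"],(350,120,450,210),4),crop(cs["top"],(170,240,270,330),4),crop(cs["top"],(390,215,490,305),4)]
im=np.vstack([np.hstack(a[:2]),np.hstack(a[2:])]);im=cv2.convertScaleAbs(im,alpha=1.5);im=cv2.resize(im,(667,600));cv2.imwrite("pics/c1.png",im)
for n,b in(("side",(400,140,440,200)),("top",(430,262,465,290))):print("red",n,blobs(cs[n],(0,150,90),(8,255,255),b),blobs(cs[n],(172,150,90),(180,255,255),b))
for n,b in(("side",(290,290,370,380)),("top",(170,260,270,310))):
  print("orange",n,blobs(cs[n],(4,150,60),(25,255,255),b,4))
for n,b in(("side",(370,140,460,240)),("top",(375,255,510,305))):print("rack",n,blobs(cs[n],(5,90,40),(20,255,200),b,100))
for n,b in(("side",(240,280,400,430)),("top",(165,240,275,335))):print("black",n,blobs(cs[n],(0,0,0),(180,255,55),b,200))
E
```

```text
red side [([421.0, 154.0], [415, 152, 13, 5, 41], ((421.0099182128906, 154.06997680664062), (3.535533905029297, 11.879395484924316), 81.8698959350586))] []
red top [([453.3, 273.5], [448, 268, 11, 13, 72], ((453.1600646972656, 273.3800354003906), (13.600000381469727, 5.400000095367432), 53.13010025024414))] []
orange side [([326.8, 327.0], [298, 303, 54, 60, 1322], ((319.3829040527344, 329.6090393066406), (33.215885162353516, 69.23424530029297), 52.76516342163086))]
orange top [([230.9, 286.7], [202, 271, 51, 33, 1055], ((227.8959503173828, 283.8913879394531), (49.50871658325195, 32.019222259521484), 19.653823852539062)), ([191.0, 283.7], [181, 280, 21, 9, 162], ((191.0, 284.0), (8.0, 20.0), 90.0))]
rack side [([412.1, 196.6], [378, 152, 73, 85, 1798], ((413.7209777832031, 189.82830810546875), (33.804283142089844, 98.0062255859375), 31.607501983642578))]
rack top [([439.2, 279.1], [381, 263, 123, 32, 2884], ((441.9999694824219, 278.4999694824219), (121.99998474121094, 30.999996185302734), -0.0))]
black side [([319.4, 360.9], [257, 294, 127, 126, 7723], ((319.8970642089844, 353.3382568359375), (94.8387222290039, 105.30012512207031), 30.963754653930664))]
black top [([218.3, 289.2], [173, 249, 94, 80, 5410], ((219.45730590820312, 288.53936767578125), (90.9916763305664, 76.10013580322266), 2.353296995162964))]
```

View pics/c1.png

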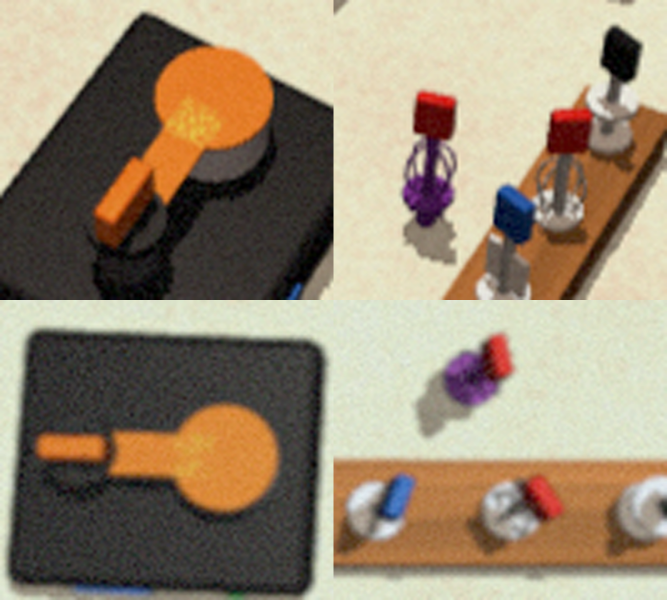

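```bash
python3 - <<'E'
from h import *
cs=cams()
for n in cs: print(n,(ray(cs[n],(0,0))[0]).round(3))
for nm,a,b in(("knobtop",(307.5,346),(191,284)),("disc",(334.2,319.4),(239,287.4)),("redtop",(421,154),(453.3,273.5))):
    p,e=tri(cs,a,b);print(nm,p.round(4),round(e,4))
print("disc@.09",plane(cs["top"],(239,287.4),.09),plane(cs["side"],(334.2,319.4),.09))
print("knob@.125",plane(cs["top"],(191,284),.125),plane(cs["side"],(307.5,346),.125))
# grips: full masks, centroids = approx centre of body -> triangulate
for s,bb,t in (((0,120,40),(400,140,440,200),(430,262,465,290)),):
  for lo in (40,60,80):
    A=blobs(cs["side"],(0,140,lo),(8,255,255),bb);B=blobs(cs["top"],(0,140,lo),(8,255,255),t)
    print(lo,A,B)
    print(tri(cs,A[0][0],B[0][0]))
# rack corners on z=.036 from top
for uv in((381,263),(503,263),(503,294),(381,294)):print("rack",plane(cs["top"],uv,.036).round(3))
hs=cv2.cvtColor(cs["top"]["img"],cv2.COLOR_RGB2HSV)
print(hs[264:284,446:462,2])
print(hs[278:292,178:206,2])
E
```

```text
side [0.239 0.657 1.009]
top [0.424 0.014 1.24 ]
knobtop [0.5168 0.2628 0.1225] 0.0016
disc [0.5155 0.1703 0.0788] 0.0032
redtop [ 0.5459 -0.2747  0.1273] 0.0021
disc@.09 [0.51306477 0.16830759 0.09      ] [0.51366822 0.17660245 0.09      ]
knob@.125 [0.51588201 0.26193937 0.125     ] [0.51684106 0.26409756 0.125     ]
40 [([420.2, 158.3], [414, 152, 14, 14, 125], ((420.5, 158.5), (13.0, 13.0), 90.0))] [([452.7, 274.0], [447, 267, 12, 14, 91], ((452.5768737792969, 274.1153564453125), (13.590154647827148, 8.043152809143066), 56.3099365234375))]
(array([ 0.54679459, -0.27743195,  0.11154483]), np.float64(0.0026452029956583497))
60 [([421.3, 154.3], [415, 152, 13, 6, 52], ((421.0, 154.5), (5.0, 12.0), 90.0))] [([453.1, 273.8], [447, 267, 12, 14, 81], ((453.1323547363281, 273.7205505371094), (13.719886779785156, 6.688445091247559), 59.03623962402344))]
(array([ 0.54514821, -0.2743824 ,  0.12701363]), np.float64(0.0018163092105423404))
80 [([421.4, 154.2], [415, 152, 13, 5, 48], ((421.0, 154.0), (4.0, 12.0), 90.0))] [([453.2, 273.5], [448, 267, 11, 14, 74], ((453.4400634765625, 273.419982
[... 2548 characters left out ...]
 31  46  48  83 109 124 132 130 127 134 133 127 134 131 133 129 127 129
  137 138 138 130 109  80  49  58  88 121]
 [ 33  30  32  59  71  89  84  91  90  94  93  93  91  94  99  97  94  94
  102 103 103 100  87  64  52  57  93 124]
 [ 36  33  37  36  40  41  47  49  51  57  44  47  54  55  58  48  55  62
   70  64  64  65  55  51  44  72 108 131]
 [ 29  39  41  31  27  33  30  22  22  23  28  24  32  28  28  31  27  31
   30  34  28  44  35  38  50  91 126 143]
 [ 31  30  43  32  31  28  32  25  15  29  33  31  34  38  27  25  21  24
   18  25  29  25  34  44  67 110 135 147]
 [ 33  36  36  34  23  27  22  35  23  37  34  39  35  25  35  40  33  38
   36  34  28  30  40  39  72 106 129 134]]
```

Emit:
{"name": "servo_tool", "arguments": {"series": [-0.0535,-0.0262,0,0,-0.0535,-0.0262,0,0,-0.0535,-0.0262,0,0,-0.0535,-0.0262,0,0,-0.0535,-0.0262,0,0,-0.0535,-0.0262,0,0,-0.0535,-0.0262,0,0,-0.0535,-0.0262,0,0], "hand": 0.05}}

```text
clock: 1.3
eef_pos: [0.5241, 0.257, 0.23]
eef_rot: [0.0, 0.129, 0.992, 0.0]
contact_force: [0.5, 1.4, 0.1]
opening: 0.0501
```

Emit:
{"name": "servo_tool", "arguments": {"series": [0,0,0,0.18,0,0,0,0.18,0,0,0,0.18,0,0,0,0.18,0,0,0,0.18,0,0,0,0.18,0,0,0,0.18,0,0,0,0.06]}}

```text
clock: 2.3
eef_pos: [0.5277, 0.2515, 0.2278]
eef_rot: [-0.0, 0.728, 0.686, -0.001]
contact_force: [-0.1, -0.6, 0.3]
opening: 0.0497
```

```bash
cat >> h.py <<'E'
from scipy.spatial.transform import Rotation as Ro
def st(tgt=None,yaw=None):
    o=robot.observe();q=o["eef_rot"];R=Ro.from_quat([q[1],q[2],q[3],q[0]]).as_matrix()
    a=np.arctan2(R[1,1],R[0,1]);print("t",o["clock"],"p",o["eef_pos"].round(4),"yaw_y",round(a,4),"tilt",(R[:,2]).round(4),"F",np.round(o["contact_force"],1),"open",round(o["opening"],4),"j",o["joints"].round(2))
    if tgt is not None: print("tool shift",(R.T@(np.array(tgt)-o["eef_pos"])).round(4))
    if yaw is not None: print("turn",round(-((yaw-a+np.pi/2)%np.pi-np.pi/2),4))
E
python3 -c "
from h import *
st([.516,.262,.097],-.02)"
```

```text
t 2.3 p [0.5277 0.2515 0.2278] yaw_y -0.0594 tilt [-0.002  -0.0018 -1.    ] F [-0.1 -0.6  0.3] open 0.0497 j [ 0.39  0.05  1.28 -0.    1.81  0.45]
tool shift [ 0.01   -0.012   0.1308]
turn -0.0394
```

Emit:
{"name": "servo_tool", "arguments": {"series": [0.01,-0.012,0.03,-0.04,0,0,0.04,0,0,0,0.03,0,0,0,0,0]}}

```text
clock: 2.8
eef_pos: [0.5161, 0.2624, 0.1261]
eef_rot: [0.0, 0.714, 0.7, -0.0]
contact_force: [-0.1, 0.4, -0.5]
opening: 0.0501
```

```bash
python3 -c "
from h import *
st([.516,.262,.097],-.02)"
```

```text
t 2.8 p [0.5161 0.2624 0.1261] yaw_y -0.0191 tilt [-2.e-04 -1.e-03 -1.e+00] F [-0.1  0.4 -0.5] open 0.0501 j [ 0.41  0.04  1.47 -0.    1.63  0.43]
tool shift [-0.0004 -0.0001  0.0291]
turn 0.0009
```

Emit:
{"name": "servo_tool", "arguments": {"series": [0,0,0.029,0,0,0,0,0]}}

```text
clock: 3.05
eef_pos: [0.5171, 0.2628, 0.0997]
eef_rot: [0.001, 0.714, 0.7, 0.001]
contact_force: [-0.4, 0.3, -0.4]
opening: 0.0501
```

Emit:
{"name": "servo_tool", "arguments": {"series": [0,0,0,0,0,0,0,0,0,0,0,0,0,0,0,0,0,0,0,0], "hand": 0.0}}

```text
clock: 3.68
eef_pos: [0.5177, 0.2634, 0.1045]
eef_rot: [0.001, 0.714, 0.7, 0.003]
contact_force: [-1.1, -0.6, -3.6]
opening: 0.0126
```

Emit:
{"name": "servo_tool", "arguments": {"series": [0,0,0,-0.15,0,0,0,-0.15,0,0,0,-0.15,0,0,0,-0.15,0,0,0,-0.15,0,0,0,-0.15]}}

```text
clock: 4.42
eef_pos: [0.5181, 0.2637, 0.1046]
eef_rot: [0.002, 0.325, 0.946, 0.002]
contact_force: [-1.4, -0.1, -3.7]
opening: 0.0125
```

```bash
python3 -c "
from h import *
st([.516,.262,.104],1.2)"
```

```text
t 4.425 p [0.5181 0.2637 0.1046] yaw_y 0.9091 tilt [ 0.0057  0.0033 -1.    ] F [-1.4 -0.1 -3.7] open 0.0125 j [ 0.41  0.05  1.5   0.    1.59 -0.5 ]
tool shift [ 0.0006 -0.0027  0.0005]
turn -0.2909
```

Rotated about 0.93; continue to the stop, then release and rise.

Emit:
{"name": "servo_tool", "arguments": {"series": [0,0,0,-0.12,0,0,0,-0.12,0,0,0,-0.05]}}

```text
clock: 4.8
eef_pos: [0.5182, 0.2639, 0.1046]
eef_rot: [0.002, 0.18, 0.984, 0.002]
contact_force: [-1.1, -0.1, -2.9]
opening: 0.0131
```

Emit:
{"name": "servo_tool", "arguments": {"series": [0,0,0,0,0,0,0,0,0,0,-0.03,0,0,0,-0.05,0,0,0,-0.055,0,0.06,0,0,0,0.06,0,0,0], "hand": 0.05}}

```text
clock: 5.68
eef_pos: [0.408, 0.3065, 0.2468]
eef_rot: [0.006, 0.185, 0.983, 0.005]
contact_force: [0.3, 1.9, 0.5]
opening: 0.0499
```

```bash
python3 - <<'E'
from h import *
st()
cs=cams()
a=[crop(cs["side"],(260,270,390,390),3),crop(cs["top"],(160,225,290,345),3)]
im=cv2.resize(np.hstack(a),(800,369));im=cv2.convertScaleAbs(im,alpha=1.5);cv2.imwrite("pics/c2.png",im)
E
```

```text
t 5.675 p [0.408  0.3065 0.2468] yaw_y 1.1987 tilt [ 0.0143  0.008  -0.9999] F [0.3 1.9 0.5] open 0.0499 j [ 0.58 -0.16  1.45 -0.    1.84 -0.62]
```

View pics/c2.png

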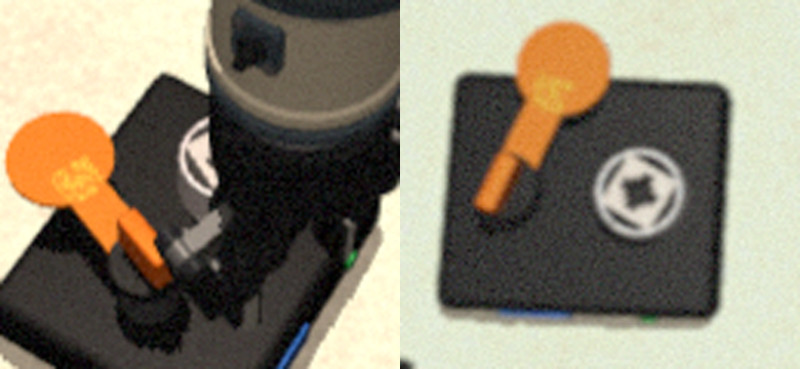

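```bash
python3 - <<'E'
from h import *
cs=[read_camera("top") for _ in range(6)]
c=dict(cs[0]);c["img"]=np.mean([k["img"] for k in cs],0).astype(np.uint8)
g=cv2.cvtColor(c["img"],cv2.COLOR_RGB2GRAY)
B=blobs(c,(0,0,75),(180,70,255),(218,270,258,306),30);print(B)
x0,y0,w,h=B[0][1][:4]
u=(x0+(w-1)/2,y0+(h-1)/2);print("ring bbox centre",u,plane(c,u,.085),plane(c,B[0][0],.085))
ctr=plane(c,u,.085)
# intensity-weighted 4-fold angle at radii
for r in(.006,.008,.009,.010,.011,.012,.0125,.013,.0135,.015,.017,.019,.021,.023):
    th=np.arange(0,2*np.pi,np.pi/90)
    v=[]
    for t in th:
        q=proj(c,ctr+r*np.array([np.cos(t),np.sin(t),0]));v.append(cv2.getRectSubPix(g.astype(np.float32),(1,1),(float(q[0]),float(q[1])))[0,0])
    v=np.array(v);f=np.sum((v.mean()-v)*np.exp(-4j*th));f1=np.sum((v.mean()-v)*np.exp(-1j*th))
    print(r,"dark dir mod pi/2",round(-np.angle(f)/4,3),"amp",round(abs(f)/90,1),"amp1",round(abs(f1)/90,1),round(v.mean()))
cv2.imwrite("pics/c3.png",cv2.resize(g[262:314,212:264],(600,600),interpolation=cv2.INTER_CUBIC))
E
```

```text
[([237.4, 287.0], [223, 273, 30, 29, 579], ((237.5, 287.0), (28.0, 29.0), 90.0))]
ring bbox centre (237.5, 287.0) [0.51425374 0.17218351 0.085     ] [0.51425074 0.17239502 0.085     ]
0.006 dark dir mod pi/2 -0.536 amp 4.7 amp1 4.3 41
0.008 dark dir mod pi/2 -0.516 amp 15.7 amp1 8.8 56
0.009 dark dir mod pi/2 -0.512 amp 22.0 amp1 9.7 68
0.01 dark dir mod pi/2 -0.513 amp 27.0 amp1 10.2 81
0.011 dark dir mod pi/2 -0.512 amp 29.0 amp1 10.2 95
0.012 dark dir mod pi/2 -0.511 amp 27.5 amp1 9.9 108
0.0125 dark dir mod pi/2 -0.511 amp 25.5 amp1 9.4 114
0.013 dark dir mod pi/2 -0.513 amp 22.9 amp1 8.7 120
0.0135 dark dir mod pi/2 -0.515 amp 19.9 amp1 7.9 125
0.015 dark dir mod pi/2 -0.523 amp 11.1 amp1 4.6 137
0.017 dark dir mod pi/2 -0.523 amp 7.5 amp1 0.5 142
0.019 dark dir mod pi/2 -0.521 amp 17.8 amp1 5.8 131
0.021 dark dir mod pi/2 -0.518 amp 35.8 amp1 8.8 108
0.023 dark dir mod pi/2 -0.514 amp 39.9 amp1 3.7 90
```

View pics/c3.png

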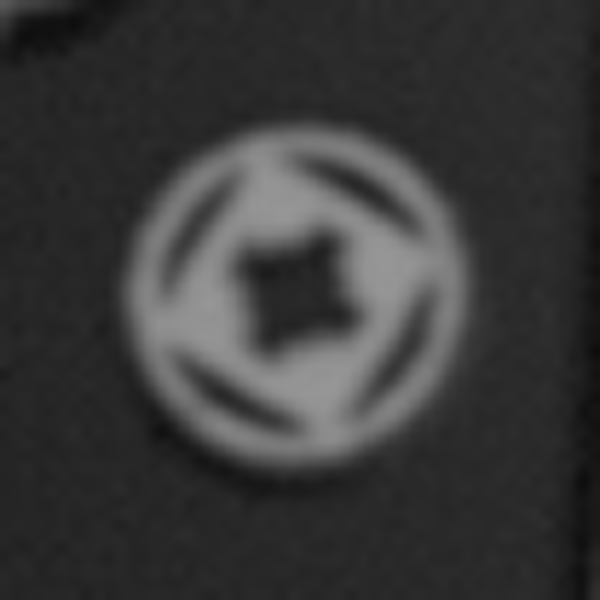

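```bash
python3 - <<'E'
from h import *
cs=[cams() for _ in range(5)]
c={n:dict(cs[0][n],img=np.mean([k[n]["img"] for k in cs],0).astype(np.uint8)) for n in("side","top")}
for v in (90,100,110,115):
  hsv=cv2.cvtColor(c["top"]["img"],cv2.COLOR_RGB2HSV);m=cv2.inRange(hsv,np.array((0,170,v)),np.array((9,255,255)));k=np.zeros_like(m);k[262:288,444:463]=m[262:288,444:463]
  p=np.argwhere(k)[:,::-1].astype(float)
  w=np.array([plane(c["top"],q,.131)[:2] for q in p]);mu=w.mean(0);e,V=np.linalg.eigh(np.cov(w.T));d=V[:,1]
  print(v,len(p),mu.round(4),"long axis yaw",round(np.arctan(d[1]/d[0]),3),"sizes",np.sqrt(12*e).round(4),"px",p.mean(0).round(2))
A=blobs(c["side"],(0,140,60),(9,255,255),(400,140,440,170));print(A)
print(tri(c,A[0][0],p.mean(0)))
st([.546,-.275,.23],-.98)
E
```

```text
90 78 [ 0.5442 -0.2742] long axis yaw 0.613 sizes [0.0117 0.0276] px [453.38 273.65]
100 75 [ 0.5441 -0.2745] long axis yaw 0.586 sizes [0.0113 0.0276] px [453.55 273.71]
110 68 [ 0.5446 -0.2747] long axis yaw 0.621 sizes [0.0104 0.0269] px [453.65 273.44]
115 66 [ 0.5447 -0.2748] long axis yaw 0.605 sizes [0.0103 0.0263] px [453.65 273.39]
[([420.5, 158.7], [414, 152, 14, 14, 146], ((420.5, 158.5), (13.0, 13.0), 90.0))]
(array([ 0.54783194, -0.28076943,  0.10730854]), np.float64(0.0011462265484683543))
t 6.575 p [0.4086 0.306  0.2454] yaw_y 1.201 tilt [ 0.0121  0.0063 -0.9999] F [ 0.1 -1.1  0.4] open 0.0499 j [ 0.58 -0.16  1.45 -0.    1.84 -0.62]
tool shift [-0.338  -0.4922  0.0134]
turn -0.9606
```

Emit:
{"name": "servo_tool", "arguments": {"series": [-0.0338,-0.0492,0,0,-0.0338,-0.0492,0,0,-0.0338,-0.0492,0,0,-0.0338,-0.0492,0,0,-0.0338,-0.0492,0,0]}}

```text
clock: 7.2
eef_pos: [0.4789, 0.012, 0.2441]
eef_rot: [0.006, 0.179, 0.984, 0.005]
contact_force: [0.5, -0.1, 0.4]
opening: 0.0498
```

Emit:
{"name": "servo_tool", "arguments": {"series": [-0.0338,-0.0492,0,0,-0.0338,-0.0492,0,0,-0.0338,-0.0492,0,0,-0.0338,-0.0492,0,0,-0.0338,-0.0492,0,0]}}

```text
clock: 7.82
eef_pos: [0.5516, -0.2878, 0.2443]
eef_rot: [0.008, 0.179, 0.984, 0.005]
contact_force: [0.8, 0.9, 0.5]
opening: 0.0499
```

Emit:
{"name": "servo_tool", "arguments": {"series": [0,0,0,0.18,0,0,0,0.18,0,0,0,0.18,0,0,0,0.18,0,0,0,0.18,0,0,0,0.18,0,0,0,0.18,0,0,0,0.18]}}

```text
clock: 8.82
eef_pos: [0.5513, -0.2937, 0.2392]
eef_rot: [-0.0, 0.799, 0.601, 0.007]
contact_force: [-0.2, -0.0, 0.6]
opening: 0.0497
```

Emit:
{"name": "servo_tool", "arguments": {"series": [0,0,0,0.18,0,0,0,0.18,0,0,0,0.18,0,0,0,0.14,0,0,0,0]}}

```text
clock: 9.45
eef_pos: [0.5515, -0.2935, 0.2387]
eef_rot: [-0.003, 0.957, 0.29, 0.007]
contact_force: [-0.2, -0.5, -0.5]
opening: 0.0497
```

```bash
python3 -c "
from h import *
st([.5455,-.2745,.095],-.96)"
```

```text
t 9.45 p [ 0.5515 -0.2935  0.2387] yaw_y -0.9831 tilt [ 0.0108  0.0099 -0.9999] F [-0.2 -0.5 -0.5] open 0.0497 j [-0.55  0.16  1.15  0.01  1.83  0.44]
tool shift [ 0.0035 -0.0188  0.1439]
turn -0.0231
```

Emit:
{"name": "servo_tool", "arguments": {"series": [0.0035,-0.0188,0.03,-0.023,0,0,0.03,0,0,0,0.02,0,0,0,0,0]}}

```text
clock: 9.95
eef_pos: [0.5451, -0.2749, 0.1574]
eef_rot: [-0.002, 0.952, 0.306, 0.007]
contact_force: [-0.6, 0.6, 1.0]
opening: 0.0499
```

```bash
python3 -c "
from h import *
st([.5455,-.2745,.095],-.96)"
```

```text
t 9.95 p [ 0.5451 -0.2749  0.1574] yaw_y -0.9484 tilt [ 0.0124  0.009  -0.9999] F [-0.6  0.6  1. ] open 0.0499 j [-0.53  0.11  1.34  0.01  1.68  0.42]
tool shift [-0.0004 -0.0001  0.0624]
turn 0.0116
```

Emit:
{"name": "servo_tool", "arguments": {"series": [0,0,0.03,0.01,0,0,0.025,0,0,0,0.004,0,0,0,0,0]}}

```text
clock: 10.45
eef_pos: [0.5484, -0.2763, 0.1035]
eef_rot: [0.001, 0.953, 0.303, 0.01]
contact_force: [-0.0, -0.3, 0.3]
opening: 0.0497
```

Emit:
{"name": "servo_tool", "arguments": {"series": [0,0,0,0,0,0,0,0,0,0,0,0,0,0,0,0,0,0,0,0], "hand": 0.0}}

```text
clock: 11.08
eef_pos: [0.549, -0.276, 0.1066]
eef_rot: [0.001, 0.953, 0.303, 0.011]
contact_force: [-0.9, 0.9, -1.0]
opening: 0.0111
```

```bash
python3 -c "
from h import *
st([.5455,-.2745,.095],-.96)"
```

```text
t 11.075 p [ 0.549  -0.276   0.1066] yaw_y -0.9552 tilt [ 0.0219  0.0047 -0.9997] F [-0.9  0.9 -1. ] open 0.0111 j [-0.53  0.12  1.42  0.02  1.59  0.43]
tool shift [-0.0022 -0.0033  0.0116]
turn 0.0048
```

Emit:
{"name": "servo_tool", "arguments": {"series": [0,0,-0.03,0,0,0,-0.04,0,0,0,-0.05,0,0,0,-0.03,0,0,0,0,0]}}

```text
clock: 11.7
eef_pos: [0.5462, -0.2788, 0.2601]
eef_rot: [0.004, 0.953, 0.302, 0.011]
contact_force: [0.0, -0.1, -1.0]
opening: 0.011
```

```bash
python3 - <<'E'
from h import *
st([.5155,.173,.26])
cs=cams()
a=[crop(cs["side"],(360,60,480,210),3.3),crop(cs["top"],(380,200,500,350),3.3)]
im=cv2.convertScaleAbs(np.hstack(a),alpha=1.5);cv2.imwrite("pics/c4.png",im);print(im.shape)
E
```

```text
t 11.7 p [ 0.5462 -0.2788  0.2601] yaw_y -0.9569 tilt [ 2.390e-02 -1.000e-04 -9.997e-01] F [ 0.  -0.1 -1. ] open 0.011 j [-0.53  0.12  1.15  0.01  1.85  0.43]
tool shift [ 0.2352 -0.3869 -0.0007]
(495, 792, 3)
```

View pics/c4.png

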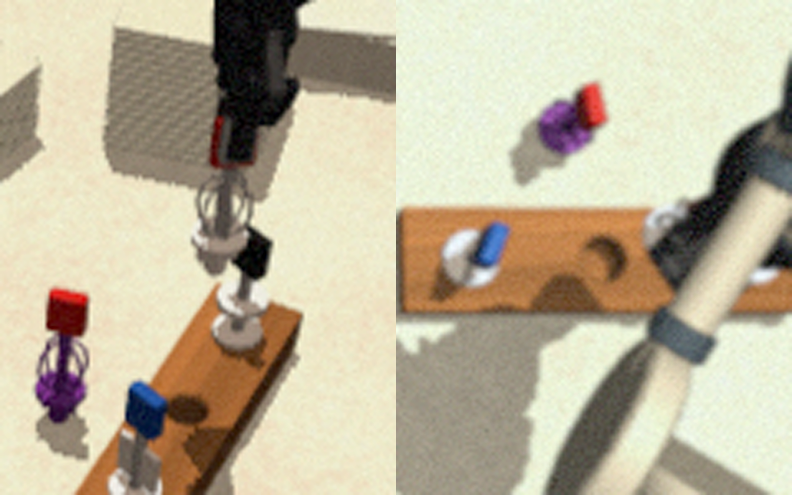

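Emit:
{"name": "servo_tool", "arguments": {"series": [0.0294,-0.0484,0,0,0.0294,-0.0484,0,0,0.0294,-0.0484,0,0,0.0294,-0.0484,0,0,0.0294,-0.0484,0,0,0.0294,-0.0484,0,0,0.0294,-0.0484,0,0,0.028,-0.045,0,0]}}

```text
clock: 12.8
eef_pos: [0.5111, 0.1794, 0.2334]
eef_rot: [-0.004, 0.955, 0.298, -0.004]
contact_force: [0.5, -0.8, -0.7]
opening: 0.0107
```

Emit:
{"name": "servo_tool", "arguments": {"series": [0,0,0,-0.15,0,0,0,-0.15,0,0,0,-0.14,0,0,0,0]}}

```text
clock: 13.3
eef_pos: [0.5074, 0.1838, 0.2211]
eef_rot: [-0.007, 0.861, 0.508, -0.011]
contact_force: [0.3, -0.3, -0.4]
opening: 0.011
```

```bash
python3 -c "
from h import *
st([.5155,.173,.205],-.513)"
```

```text
t 13.3 p [0.5074 0.1838 0.2211] yaw_y -0.5059 tilt [-2.670e-02  8.000e-04 -9.996e-01] F [ 0.3 -0.3 -0.4] open 0.011 j [ 0.28 -0.05  1.39  0.01  1.83  0.79]
tool shift [-0.0053  0.0127  0.0158]
turn 0.0071
```

```bash
python3 - <<'E'
from h import *
cs=cams()
a=[crop(cs["side"],(270,220,400,360),3),crop(cs["top"],(170,210,300,350),3)]
im=cv2.convertScaleAbs(np.hstack(a),alpha=1.5);cv2.imwrite("pics/c5.png",im);print(im.shape)
E
```

```text
(420, 780, 3)
```

View pics/c5.png

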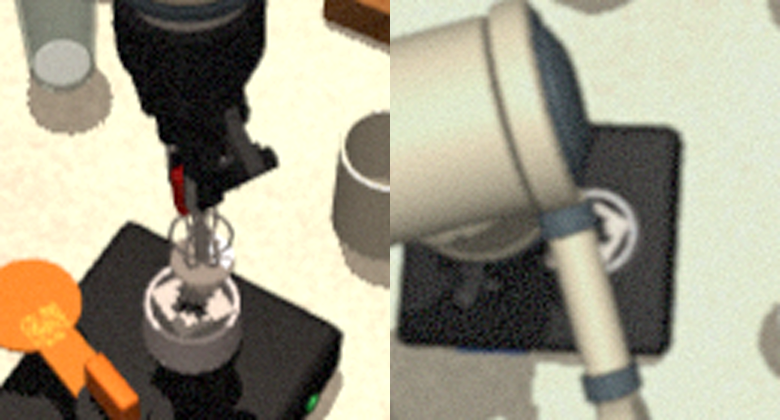

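Emit:
{"name": "servo_tool", "arguments": {"series": [0,0,-0.01,0,0,0,-0.01,0,0,0,-0.01,0,0,0,-0.01,0,0,0,-0.01,0,0,0,-0.01,0]}}

```text
clock: 14.15
eef_pos: [0.5094, 0.1832, 0.2859]
eef_rot: [-0.007, 0.863, 0.505, -0.011]
contact_force: [0.5, 0.1, -0.5]
opening: 0.0109
```

```bash
python3 -c "
from h import *
st([.5155,.173,.205],-.513)"
```

```text
t 14.15 p [0.5094 0.1832 0.2859] yaw_y -0.5128 tilt [-0.0251  0.0012 -0.9997] F [ 0.5  0.1 -0.5] open 0.0109 j [ 0.28 -0.03  1.25  0.01  1.94  0.79]
tool shift [-0.005   0.0121  0.0807]
turn 0.0002
```

Emit:
{"name": "servo_tool", "arguments": {"series": [0,0,0.06,0,0,0,0,0]}}

```text
clock: 14.4
eef_pos: [0.5069, 0.183, 0.2239]
eef_rot: [-0.007, 0.863, 0.505, -0.012]
contact_force: [-0.8, 0.1, -2.1]
opening: 0.0106
```

```bash
python3 -c "
from h import *
st([.5155,.173,.205],-.513)"
```

```text
t 14.4 p [0.5069 0.183  0.2239] yaw_y -0.5129 tilt [-2.850e-02  3.000e-04 -9.996e-01] F [-0.8  0.1 -2.1] open 0.0106 j [ 0.28 -0.05  1.39  0.01  1.83  0.79]
tool shift [-0.0042  0.0128  0.0186]
turn 0.0001
```

Emit:
{"name": "servo_tool", "arguments": {"series": [-0.045,-0.039,0,0,0,0,0,0]}}

```text
clock: 14.65
eef_pos: [0.4521, 0.1632, 0.229]
eef_rot: [-0.007, 0.863, 0.505, -0.012]
contact_force: [0.8, -1.0, -0.8]
opening: 0.0108
```

```bash
python3 -c "
from h import *
st([.5155,.173,.205],-.513)"
```

```text
t 14.65 p [0.4521 0.1632 0.229 ] yaw_y -0.5129 tilt [-2.810e-02  3.000e-04 -9.996e-01] F [ 0.8 -1.  -0.8] open 0.0108 j [ 0.27 -0.21  1.52  0.01  1.85  0.79]
tool shift [0.04   0.051  0.0222]
turn 0.0001
```

Emit:
{"name": "servo_tool", "arguments": {"series": [0.045,0.039,0,0]}}

```text
clock: 14.78
eef_pos: [0.5085, 0.1834, 0.2336]
eef_rot: [-0.006, 0.863, 0.505, -0.008]
contact_force: [1.4, -0.1, -0.0]
opening: 0.0108
```

Emit:
{"name": "servo_tool", "arguments": {"series": [0,0,-0.06,0]}}

```text
clock: 14.9
eef_pos: [0.5119, 0.1839, 0.2843]
eef_rot: [-0.008, 0.863, 0.504, -0.014]
contact_force: [0.7, 0.2, -0.5]
opening: 0.011
```

Emit:
{"name": "servo_tool", "arguments": {"series": [-0.03,0.052,0,0]}}

```text
clock: 15.02
eef_pos: [0.5454, 0.1353, 0.2945]
eef_rot: [-0.005, 0.862, 0.507, -0.005]
contact_force: [1.1, 0.1, -0.5]
opening: 0.011
```

```bash
python3 -c "
from h import *
st([.5155,.173,.205],-.513)"
```

```text
t 15.025 p [0.5454 0.1353 0.2945] yaw_y -0.5066 tilt [-0.0147  0.0037 -0.9999] F [ 1.1  0.1 -0.5] open 0.011 j [0.18 0.02 1.19 0.01 1.94 0.69]
tool shift [ 0.0188 -0.0431  0.09  ]
turn 0.0064
```

Emit:
{"name": "servo_tool", "arguments": {"series": [-0.011,-0.01,0,0,-0.011,-0.01,0,0,-0.011,-0.01,0,0,-0.011,-0.01,0,0,0.045,0.039,0,0,-0.011,-0.01,0,0,-0.011,-0.01,0,0,-0.011,-0.01,0,0]}}

```text
clock: 16.02
eef_pos: [0.5074, 0.1212, 0.309]
eef_rot: [-0.001, 0.862, 0.506, 0.003]
contact_force: [-0.1, -0.3, -0.6]
opening: 0.0111
```

```bash
python3 -c "
from h import *
st([.5155,.173,.205],-.513)"
```

```text
t 16.025 p [0.5074 0.1212 0.309 ] yaw_y -0.5089 tilt [ 0.0041  0.0053 -1.    ] F [-0.1 -0.3 -0.6] open 0.0111 j [ 0.17 -0.09  1.28  0.    1.95  0.68]
tool shift [ 0.0485 -0.0182  0.1043]
turn 0.0041
```

Emit:
{"name": "servo_tool", "arguments": {"series": [-0.011,-0.01,0,0,-0.011,-0.01,0,0,0.055,0.015,0,0,0,0,0.01,0,0,0,0.01,0]}}

```text
clock: 16.65
eef_pos: [0.5141, 0.1522, 0.3016]
eef_rot: [0.003, 0.862, 0.506, 0.013]
contact_force: [-0.5, 1.1, -0.2]
opening: 0.0106
```

```bash
python3 -c "
from h import *
st([.5155,.173,.22],-.513)"
```

```text
t 16.65 p [0.5141 0.1522 0.3016] yaw_y -0.5089 tilt [ 0.026   0.009  -0.9996] F [-0.5  1.1 -0.2] open 0.0106 j [ 0.22 -0.08  1.28  0.    1.92  0.73]
tool shift [ 0.0172 -0.0105  0.0818]
turn 0.0041
```

Emit:
{"name": "servo_tool", "arguments": {"series": [0.006,-0.0035,0.01,0,0.006,-0.0035,0.01,0,0.005,-0.0035,0.01,0,0,0,0.012,0,0,0,0.012,0,0,0,0.012,0,0,0,0.01,0]}}

```text
clock: 17.52
eef_pos: [0.514, 0.1731, 0.223]
eef_rot: [0.003, 0.862, 0.506, 0.016]
contact_force: [-0.1, -0.1, 0.0]
opening: 0.0107
```

```bash
python3 - <<'E'
from h import *
st([.5155,.173,.205],-.513)
c=read_camera("side")
cv2.imwrite("pics/c6.png",cv2.convertScaleAbs(crop(c,(280,250,380,350),6),alpha=1.6))
for p in((.5145,.1722,.085),):print(proj(c,np.array(p)))
E
```

```text
t 17.525 p [0.514  0.1731 0.223 ] yaw_y -0.5099 tilt [ 0.0302  0.0098 -0.9995] F [-0.1 -0.1  0. ] open 0.0107 j [ 0.26 -0.09  1.43  0.    1.77  0.77]
tool shift [0.0002 0.0009 0.018 ]
turn 0.0031
[334.98260458 318.83378408]
```

View pics/c6.png

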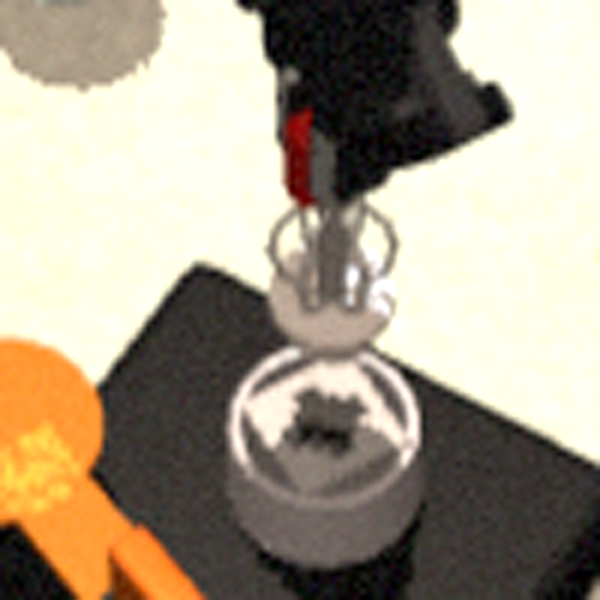

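```bash
python3 - <<'E'
from h import *
c=read_camera("side")
t=np.linspace(0,6.28,200)
def bb(p,r,n):
    q=np.array([proj(c,np.array(p)+r*np.array([np.cos(a),np.sin(a),0])) for a in t]);
    f=lambda v,o:(v-o+.5)*6-.5
    print(n,"L %.0f R %.0f T %.0f B %.0f"%(f(q[:,0].min(),280),f(q[:,0].max(),280),f(q[:,1].min(),250),f(q[:,1].max(),250)))
bb((.5145,.1722,.085),.032,"rim")
bb((.5145,.1722,.1524),.019,"under");bb((.5145,.1722,.1574),.019,"top")
bb((.5195,.1722,.1524),.019,"under+5x");bb((.5145,.1772,.1524),.019,"under+5y");bb((.5145,.1722,.1574),.019,"under+5z")
g=cv2.cvtColor(c["img"],cv2.COLOR_RGB2GRAY)
print(g[298:312,320:350])
E
```

```text
rim L 230 R 435 T 328 B 506
under L 269 R 397 T 244 B 352
top L 268 R 397 T 234 B 343
under+5x L 254 R 382 T 237 B 344
under+5y L 260 R 389 T 256 B 364
under+5z L 268 R 397 T 234 B 343
[[ 27  29  54 103 126 119 109 108  99  89  67  70  84  62  56  58  57  61
   97 117  71  77 128 174 174 171 165 171 170 167]
 [ 28  27  23  28  58 105 110 107 109 106  75  76  92  68  57  58  56  72
  116  91  66  93 147 145 154 169 159 170 171 169]
 [ 29  28  29  28  42  92 109 108 110 104  73  73 103  80  69  61  64  77
  111 102  73 128 171 150 148 144 149 170 165 166]
 [ 29  29  31  27  39  76 109 105 108 103  70  62  82  74  78  90  89  80
   65  84  73 126 145 152 168 134 146 169 167 164]
 [ 31  29  35  31  32  62 104 108 107 106  93  77  72  83  98 108 109  96
   78  76  83 101 108 119 142 134 156 169 168 169]
 [ 34  33  33  36  31  51  97 108 109 109 109  99  97 102 110 110 108 109
  101 102 103 110 107 106 111 136 172 170 169 172]
 [ 32  33  35  33  31  43  72  99 110 108 109 110 108 111 110 110 110 110
  110 111 109 111 110 102 112 160 174 172 169 172]
 [ 38  32  29  36  30  33  45  69  99 109 107 110 109 109 111 108 110 108
  108 109 111 109 102 103 142 171 171 173 173 168]
 [ 33  36  28  31  32  31  36  48  71  94 103 111 110 109 111 108 110 110
  111 110 104  95 111 147 169 167 171 171 171 166]
 [ 33  35  32  29  37  32  31  45  73  78  84  95  99 104 108 105 106 102
  102  94  81  64 107 169 168 168 170 170 170 169]
 [ 34  35  30  34  30  40  82 120 136 128  73  74  73  85  90  90  86  89
   84  77  85  82  70 124 142 168 168 168 168 170]
 [ 30  32  35  40  79 123 139 141 139 121  68  60  65  76  75  74  72  75
   72  75 104 131 115  64  81 124 141 167 170 171]
 [ 34  31  39  88 140 157 133  96  81  54  57  65  94 104  81  77  83  84
   97 101  88 121 144 129  82  45  81 125 144 171]
 [ 36  43  85 135 137 116  80  55  55  66  93 122 138 142 128 126 130 130
  141 136  82  68 106 138 140 109  52  32  85 127]]
```

```bash
python3 - <<'E'
from h import *
cs=[read_camera("side") for _ in range(4)];c=dict(cs[0]);im=np.mean([k["img"] for k in cs],0).astype(np.uint8)
g=cv2.cvtColor(im,cv2.COLOR_RGB2GRAY)
big=cv2.resize(g[250:350,280:380],None,fx=6,fy=6,interpolation=cv2.INTER_CUBIC)
for r in range(400,500,12):
    row=big[r].astype(int);L=next(i for i in range(200,330) if row[i]>75);R=next(i for i in range(470,330,-1) if row[i]>75);print(r,L,R,(L+R)/2)
# bore/inner: arms of the dark cross (bright insert)
m=(big[360:480,250:400]<62).astype(np.uint8);n,l,s,ce=cv2.connectedComponentsWithStats(m)
print([(s[i].tolist(),(ce[i]+[250,360]).round(0).tolist()) for i in range(1,n) if s[i,4]>200])
f=lambda p:((proj(c,np.array(p))-[280,250]+.5)*6-.5).round(0)
print("centre",f((.5145,.1722,.085)),f((.5157,.1747,.085)))
t=np.linspace(0,6.28,9)
for r,z in((.032,.085),(.032,.06)):print(np.array([f((.5145+r*np.cos(a),.1722+r*np.sin(a),z)) for a in t]).tolist())
st()
E
```

```text
400 231 415 323.0
412 229 419 324.0
424 227 419 323.0
436 228 420 324.0
448 230 417 323.5
460 235 412 323.5
472 245 399 322.0
484 257 389 323.0
496 274 371 322.5
[([7, 0, 52, 28, 280], [282.0, 372.0]), ([122, 14, 28, 43, 323], [387.0, 393.0]), ([36, 32, 77, 67, 3162], [325.0, 425.0]), ([0, 70, 39, 50, 786], [266.0, 460.0]), ([92, 92, 54, 28, 631], [374.0, 468.0])]
centre [332. 416.] [325. 420.]
[[244.0, 372.0], [233.0, 439.0], [281.0, 494.0], [360.0, 503.0], [422.0, 460.0], [431.0, 393.0], [383.0, 340.0], [306.0, 331.0], [244.0, 372.0]]
[[246.0, 413.0], [235.0, 480.0], [281.0, 534.0], [359.0, 543.0], [421.0, 501.0], [429.0, 434.0], [382.0, 382.0], [306.0, 373.0], [246.0, 413.0]]
t 17.825 p [0.5143 0.1733 0.2249] yaw_y -0.5097 tilt [ 0.032   0.0103 -0.9994] F [ 0.8  0.1 -0.8] open 0.011 j [ 0.26 -0.1   1.43  0.    1.77  0.77]
```

Emit:
{"name": "servo_tool", "arguments": {"series": [0.0018,-0.001,0.008,0,0,0,0.01,0,0,0,0.01,0,0,0,0.005,0]}}

```text
clock: 18.32
eef_pos: [0.5158, 0.176, 0.1906]
eef_rot: [0.004, 0.862, 0.506, 0.017]
contact_force: [-0.3, 0.4, -0.9]
opening: 0.0107
```

```bash
python3 -c "
from h import *
st([.5153,.1755,.18],-.513)"
```

```text
t 18.325 p [0.5158 0.176  0.1906] yaw_y -0.5097 tilt [ 0.0336  0.0108 -0.9994] F [-0.3  0.4 -0.9] open 0.0107 j [ 0.27 -0.09  1.49  0.    1.71  0.77]
tool shift [-0.001  -0.0005  0.0106]
turn 0.0033
```

Emit:
{"name": "servo_tool", "arguments": {"series": [-0.0005,-0.0005,0.005,0.003,0,0,0.005,0,0,0,0.004,0]}}

```text
clock: 18.7
eef_pos: [0.5155, 0.1759, 0.1754]
eef_rot: [0.004, 0.863, 0.505, 0.017]
contact_force: [0.6, -0.0, -0.9]
opening: 0.011
```

```bash
python3 -c "
from h import *
st([.5153,.1755,.18],-.513)
c=read_camera('side')
cv2.imwrite('pics/c7.png',cv2.convertScaleAbs(crop(c,(280,250,380,350),6),alpha=1.6))"
```

```text
t 18.7 p [0.5155 0.1759 0.1754] yaw_y -0.513 tilt [ 0.0333  0.0107 -0.9994] F [ 0.6 -0.  -0.9] open 0.011 j [ 0.27 -0.09  1.51  0.    1.69  0.78]
tool shift [-0.0003  0.0001 -0.0046]
turn 0.0
```

View pics/c7.png

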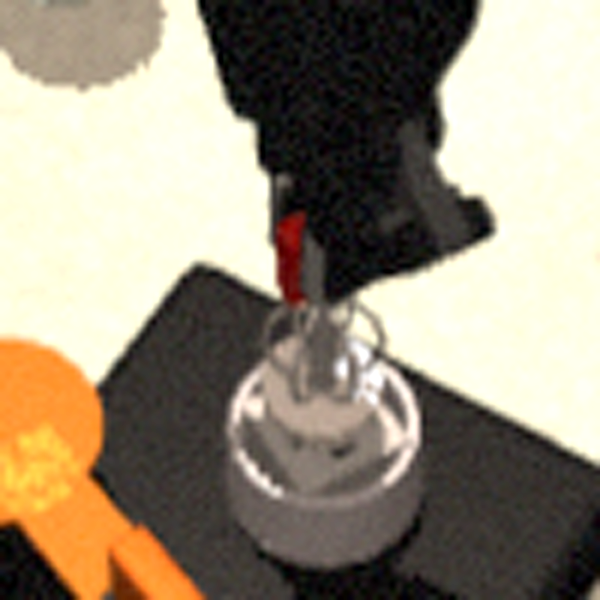

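Emit:
{"name": "servo_tool", "arguments": {"series": [0,0,0.003,0,0,0,0.003,0]}}

```text
clock: 19.0
eef_pos: [0.5157, 0.1758, 0.169]
eef_rot: [0.004, 0.863, 0.505, 0.017]
contact_force: [-1.2, -0.7, 0.1]
opening: 0.011
```

Emit:
{"name": "servo_tool", "arguments": {"series": [0,0,0.003,0,0,0,0.003,0]}}

```text
clock: 19.25
eef_pos: [0.5159, 0.1756, 0.1628]
eef_rot: [0.004, 0.863, 0.505, 0.017]
contact_force: [-0.9, -1.0, 3.4]
opening: 0.011
```

Emit:
{"name": "servo_tool", "arguments": {"series": [0,0,0.003,0,0,0,0.003,0]}}

```text
clock: 19.5
eef_pos: [0.5163, 0.1757, 0.1591]
eef_rot: [0.004, 0.863, 0.504, 0.018]
contact_force: [-2.9, -2.1, 9.3]
opening: 0.0108
```

Emit:
{"name": "servo_tool", "arguments": {"series": [0,0,0.003,0,0,0,0.003,0]}}

```text
clock: 19.75
eef_pos: [0.5164, 0.1757, 0.157]
eef_rot: [0.005, 0.863, 0.504, 0.019]
contact_force: [-4.6, -1.1, 11.0]
opening: 0.0106
```

```bash
python3 -c "
from h import *
st([.5155,.1757,.155],-.513)"
```

```text
t 19.75 p [0.5164 0.1757 0.157 ] yaw_y -0.5134 tilt [ 0.0379  0.0111 -0.9992] F [-4.6 -1.1 11. ] open 0.0106 j [ 0.27 -0.09  1.55  0.    1.65  0.78]
tool shift [-0.0005 -0.0008  0.002 ]
turn -0.0004
```

Emit:
{"name": "servo_tool", "arguments": {"series": [-0.0005,-0.0005,0.005,0,0,0,0.005,0]}}

```text
clock: 20.0
eef_pos: [0.5167, 0.1758, 0.155]
eef_rot: [0.006, 0.863, 0.505, 0.023]
contact_force: [-9.8, -3.2, 27.0]
opening: 0.0109
```

Emit:
{"name": "servo_tool", "arguments": {"series": [-0.0005,-0.0005,0.006,0,0,0,0.006,0]}}

```text
clock: 20.25
eef_pos: [0.5167, 0.1759, 0.155]
eef_rot: [0.007, 0.863, 0.505, 0.027]
contact_force: [-11.5, -4.8, 24.6]
opening: 0.0107
```

```bash
python3 -c "
from h import *
st([.5155,.1757,.155],-.513)
c=read_camera('side')
cv2.imwrite('pics/c8.png',cv2.convertScaleAbs(crop(c,(280,250,380,350),6),alpha=1.6))"
```

```text
t 20.25 p [0.5167 0.1759 0.155 ] yaw_y -0.5132 tilt [ 0.0535  0.0152 -0.9985] F [-11.5  -4.8  24.6] open 0.0107 j [ 0.27 -0.11  1.56  0.    1.63  0.78]
tool shift [-0.0008 -0.001  -0.0001]
turn -0.0002
```

View pics/c8.png

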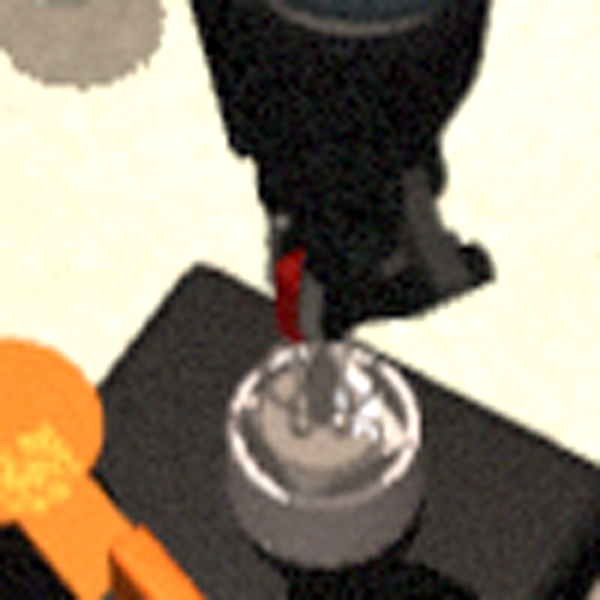

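Emit:
{"name": "servo_tool", "arguments": {"series": [-0.0015,-0.0025,0.005,0,-0.0015,-0.0025,0.005,0]}}

```text
clock: 20.55
eef_pos: [0.5141, 0.1756, 0.1554]
eef_rot: [0.01, 0.863, 0.504, 0.034]
contact_force: [-1.7, -3.5, 18.1]
opening: 0.0111
```

```bash
python3 -c "
from h import *
st([.5155,.1757,.155],-.513)
c=read_camera('top');st()
for i in range(12): read_camera('top')
st()"
```

```text
t 20.55 p [0.5141 0.1756 0.1554] yaw_y -0.5143 tilt [ 0.0682  0.0169 -0.9975] F [-1.7 -3.5 18.1] open 0.0111 j [ 0.27 -0.13  1.58 -0.    1.62  0.78]
tool shift [0.0008 0.0011 0.0005]
turn -0.0013
t 20.6 p [0.514  0.1756 0.1554] yaw_y -0.5143 tilt [ 0.0685  0.0169 -0.9975] F [-1.7 -3.1 17.6] open 0.0108 j [ 0.27 -0.13  1.58 -0.    1.62  0.78]
t 21.2 p [0.5141 0.1756 0.1554] yaw_y -0.5144 tilt [ 0.0677  0.0169 -0.9976] F [-2.8 -3.  18.3] open 0.011 j [ 0.27 -0.13  1.58 -0.    1.62  0.78]
```

Emit:
{"name": "servo_tool", "arguments": {"series": [0.0015,0.0025,0.004,0]}}

```text
clock: 21.32
eef_pos: [0.5164, 0.1755, 0.1553]
eef_rot: [0.01, 0.863, 0.504, 0.034]
contact_force: [-14.2, -3.4, 16.0]
opening: 0.011
```

```bash
python3 -c "
from h import *
st([.5155,.1757,.155],-.513)
for i in range(6): read_camera('top')
st()"
```

```text
t 21.325 p [0.5164 0.1755 0.1553] yaw_y -0.5143 tilt [ 0.068   0.0172 -0.9975] F [-14.2  -3.4  16. ] open 0.011 j [ 0.27 -0.12  1.58 -0.    1.62  0.78]
tool shift [-0.0003 -0.0009  0.0003]
turn -0.0013
t 21.625 p [0.5162 0.1756 0.1552] yaw_y -0.5142 tilt [ 0.0674  0.0171 -0.9976] F [-10.9  -3.5  17.7] open 0.0111 j [ 0.27 -0.12  1.58 -0.    1.62  0.78]
```

```bash
python3 - <<'E'
from h import *
c=read_camera('side')
cv2.imwrite('pics/c9.png',cv2.convertScaleAbs(crop(c,(280,250,380,350),6),alpha=1.6))
for n in(6,7,8,9):
    im=cv2.imread(f'pics/c{n}.png');hsv=cv2.cvtColor(im,cv2.COLOR_BGR2HSV)
    m=cv2.inRange(hsv,np.array((0,150,110)),np.array((10,255,255)))|cv2.inRange(hsv,np.array((172,150,110)),np.array((180,255,255)))
    k,l,s,ce=cv2.connectedComponentsWithStats(m);i=1+np.argmax(s[1:,4]);p=np.argwhere(l==i)[:,::-1]
    y0,h=s[i,1],s[i,3];left=[p[p[:,1]==y][:,0].min() for y in range(y0+h//4,y0+3*h//4)]
    print(n,s[i].tolist(),ce[i].round(1),"left edge slope",np.polyfit(range(len(left)),left,1)[0].round(3),np.mean(left).round(1))
f=lambda p:((proj(c,np.array(p))-[280,250]+.5)*6-.5)
b=np.array([.5157,.175,.163]);print("grip",f(b),"x+1mm",f(b+[.001,0,0])-f(b),"y+1mm",f(b+[0,.001,0])-f(b),"z+1",f(b+[0,0,.001])-f(b), f(b+[0,0,.0671])-f(b))
st()
E
```

```text
6 [287, 111, 24, 40, 620] [299.4 130.2] left edge slope 0.125 288.6
7 [278, 217, 24, 36, 551] [290.8 233. ] left edge slope 0.402 280.7
8 [277, 254, 25, 38, 622] [289.9 271.4] left edge slope 0.291 278.9
9 [280, 253, 25, 41, 632] [293.1 270.6] left edge slope 0.382 282.7
grip [324.44935634 282.51809805] x+1mm [-2.95582023 -1.42314547] y+1mm [-1.69454781  2.48278343] z+1 [-1.87091815e-03 -1.87866940e+00] [-1.32332774e-01 -1.32881032e+02]
t 21.675 p [0.5162 0.1756 0.1552] yaw_y -0.5142 tilt [ 0.0675  0.0171 -0.9976] F [-11.4  -3.3  17.2] open 0.0107 j [ 0.27 -0.12  1.58 -0.    1.62  0.78]
```

```bash
python3 -c "
from h import *
print(robot.close_job());st()"
```

```text
the job is handed in; nothing more can be done
None
the job is handed in; nothing more can be done
```

I opened the guard, took the red-grip whisk from the rack's middle hole and meshed it in the drive socket. I then pressed it home and handed the job in at about 22 s with the gripper still holding it down. The interface gives no verdict, so the checks below are my own.

- **Guard:** I turned the knob about 1.2 rad counter-clockwise, and the picture afterwards showed the blade clear of the socket.
- **Flush and pressed down:** The push force stepped from 11 N to 27 N while the tool stopped moving at 0.155 m, against 0.1556 m expected when flush. At hand-in it held about 17 N, above the 10.5 N the spring needs.
- **Whisk height:** The side camera puts the whisk grip about 78.7 mm above the socket, under the 80.5 mm limit.
- **Grip:** The fingers were closed on the grip at an opening of about 11 mm.
- **Tilt (a check that disagreed):** The tool itself had drifted to about 0.07 rad of tilt by the end, with about 11 N of side force. The side images show the grip moving less than 1 mm sideways, so I estimate the whisk's own tilt at about 0.025 rad, against the limit of 0.08. That tilt is inferred, not measured directly.
- **Everything else:** I saw no sign of contact with the other attachments, the purple look-alike or the bystanders. I did not re-measure their positions at the end.

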